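# Load a battery pack into a sloping test dock and latch it

## Task

Load the battery pack with the blue end cap into the test dock: lay it down on the sloping plate with its brass contacts facing downhill, let go once it lies there, and let it slide by itself into the low corner, under the lip, until it rests against the side rail and the sprung contacts. Then press it gently downhill by its blue end until the orange catch springs up behind it, and let it stay there, latched. Do not drop the pack or force anything, and leave everything else where it is.

Things in the scene. Friction and masses are not known exactly. Their poses are not given: they have to be found in the camera images.
- pack_blue: Battery pack to load, 104 x 54 x 26 mm, 0.24 to 0.37 kg: dark grey box, blue cap over the last 30 mm at its +x end, four brass pads on its -x end face (the nose). Lies flat on the bench at the start, blank label up. Origin: centre of its underside; x along the 104 mm (from nose to blue end), y along the 54 mm, z up out of the label. Take it across the 54 mm.
- pack_blue_nose (a point): Middle of the pack's nose edge, at the underside: 52 mm along -x from the pack's origin.
- pack_grey: The other pack, of the same size and make but with a light grey end cap; the two may lie in either place. It stays where it is.
- bed: The dock's sloping dark plate (white slippery strips) on a fixed pedestal. Origin: the locating corner, lowest, on the plate's surface, about 58 mm above the bench; x up the slope along the side rail, y up the slope along the end stop, z out of the plate. Tilted 28 degrees from level (x rises 22, y rises 16 degrees). Reaches x = -16 to 172 mm, y = -14 to 112 mm. The pack slides freely on it.
- rail_end (a point): Upper end of the side rail, at its foot: plate x = 150, y = 0, z = 0 mm. The steel rail lies along y = 0 (on its -y side) from x = 0 to 150 mm and is 10 mm high. The loaded pack lies along it, with its axes along the plate's axes and its origin at plate y = 27 mm. Set the pack down with its flank 20 mm or more away from the rail, for finger room.
- end_stop: Black block across the low end of the plate; origin and axes are those of the plate. Its rigid face is at x = 0, y = -10 to 64 mm, 34 mm high; from its top a lip reaches over the plate, so a pack gets in only by sliding under it. Pack origin at plate x = 59 mm: resting on the sprung contacts; 52: hard against the face; 53.5 to 54: latched. Set the pack down with its nose at x = 25 mm or more.
- lip_edge (a point): Lower edge of the end stop's lip: plate x = 14, y = 27, z = 29.5 mm.
- contact_face (a point): Middle of the front of the sprung contact carrier, a grey block with four brass strips in the end stop's face (y = 11 to 43 mm, 6 to 16 mm above the plate). At plate x = 7 mm when out, 0 when pushed flush with the face. It takes 6 to 6.5 N to start it and about 12 N to push it flush; the pack's own weight does not move it. At the end of the travel the pack meets the rigid face.
- catch_top (a point): Top edge of the catch, on its downhill face: an orange spring pawl in the plate, 18 mm wide, at y = 27 mm; upright face at x = 105.5 mm, ramp uphill to x = 122 mm. Up: 9 mm above the plate; pressed: flush. Weak spring (under 1 N): a pack lying over it holds it down. It springs up behind the blue end once the pack has been pressed 5.5 mm beyond resting on the contacts, i.e. within 1.5 mm of the rigid face, and then holds the pack in.
- parts_dish: Round steel dish with screws, 67 mm across, 16 mm high; origin under its centre. Bystander.
- tape_roll: Roll of amber tape lying flat, 66 mm across, 13 mm high; origin under its centre. Bystander.
- bin_small: Small empty blue-grey bin, 94 x 75 x 48 mm; origin under its centre. Bystander.
- side_cutter: Side cutter with red grips lying, 37 x 125 x 10 mm; origin under its centre. Bystander.
- flux_bottle: Small needle bottle with orange tip, standing, 30 mm across, 86 mm high; origin under its centre. Bystander.
- marker: Felt marker lying, 13 x 132 x 13 mm; origin under its centre. Bystander.
Things that resemble listed ones, but are neither listed nor needed, are in the scene too. What is shaped like the pack_blue but red is not meant.

How it is judged:
On the way, in this order (a step that is already met when the one before it is completed fails the run):
1. the blue pack is laid on the plate, not dropped: it rests on the plate (within 2.5 mm) while still held (contact force between pack_blue and bed above 0.5 N and contact force between pack_blue and the fingers above 2 N and z of pack_blue in the frame of bed below 0.0025 m), for 0.05 s.
2. the blue pack, let go of, has slid into the corner: it lies flat against the side rail with its nose on the sprung contacts (its origin 57 to 61 mm from the end stop), at rest (y of pack_blue in the frame of bed between 0.025 and 0.0295 m and z of pack_blue in the frame of bed between -0.002 and 0.0025 m and angle between the x axis of pack_blue and the x axis of bed, either way round below 0.04 rad and angle between the z axis of pack_blue and the z axis of bed, either way round below 0.04 rad and x of pack_blue_nose in the frame of bed below 0.03 m and contact force between pack_blue and the fingers below 0.1 N and x of pack_blue in the frame of bed between 0.057 and 0.061 m and linear speed of pack_blue below 0.02 m/s), for 0.2 s.
At the end, for the whole second after the job is handed in: The blue pack lies flat in the corner of the dock, nose downhill, its origin within 3 mm of home along the slope and 2.5 mm of the side rail's line, aligned to about 2 degrees, the contacts pressed in and the orange catch fully up behind it; it is released and at rest (y of pack_blue in the frame of bed between 0.025 and 0.0295 m and z of pack_blue in the frame of bed between -0.002 and 0.0025 m and angle between the x axis of pack_blue and the x axis of bed, either way round below 0.04 rad and angle between the z axis of pack_blue and the z axis of bed, either way round below 0.04 rad and x of pack_blue_nose in the frame of bed below 0.03 m and contact force between pack_blue and the fingers below 0.1 N and x of pack_blue in the frame of bed between 0.05 and 0.055 m and x of contact_face in the frame of bed below 0.0035 m and z of catch_top in the frame of bed above 0.0065 m and linear speed of pack_blue below 0.02 m/s); the robot touches nothing.
It fails at once if the blue pack and the dock strike or press on each other with more than 60 N (contact force between pack_blue and dock above 60 N).
It fails at once if the blue pack is forced against the rigid end stop with more than 18 N (contact force between pack_blue and end_stop above 18 N).
It fails at once if the robot presses on the dock itself with more than 25 N (contact force between the arm and dock above 25 N).
It fails at once if the other pack or a bystander is moved by more than 25 mm (distance of any of pack_grey, parts_dish, tape_roll, bin_small, side_cutter, flux_bottle, marker from where it was at the start of the episode above 0.025 m).
It also fails if it takes over 58 s, if anything falls off the work surface, if the arm or the gripper's body presses on something with over 40 N, if the wrist force passes 120 N, or if a joint passes its speed limit or range.

## Robot

A 6-joint arm with a two-finger parallel gripper is mounted at the origin on a cart in front of the work surface, level with it; the furniture and walls round the work are solid. World frame = base frame: x ahead of the robot, y to its left, z up, the work surface at z = 0. Lengths are in m, angles in rad, forces in N, time in s.
With the tool pointing down it reaches from about 0.35 to 1 m from the base axis. Payload 7.1 kg.
Tool frame: the origin (TCP) lies between the finger pads; the fingertips stand 22 mm ahead of it and the grasp point (between the pads) lies 3 mm ahead of it; x points along the fingers, y is the direction in which the jaws open and shut, and the axes are right-handed (so a half turn about x gives the same grasp; the last joint's range is limited). The gripper opens to 85 mm and grips with 20 to 120 N. Pads are 22 mm wide; open, the fingers measure 114 mm over their backs; the gripper's body (76 mm by 85 mm) begins 54 mm behind the grasp point. The pads swing forward as they close: fully open they stand 13 mm farther back than shut.
Start: joints at [1.127, 0.423, 1.63, -0, 1.089, -0.019], TCP at [0.258, 0.569, 0.253] pointing down, gripper open.
Joint ranges: [-3, 3], [-0.9, 2.11], [0.09, 2.58], [-1.31, 4.45], [0.11, 2.69], [-2.54, 2.54]. Speed limits (rad/s): [2.39, 2.39, 3.01, 3.14, 3.14, 3.14].

## Interface

Orientations are given as a rotation vector (axis times angle).
In Python, from rig import manip gives the robot as it stands. The module is installed in compiled form; this text tells all that it offers. Calls block until the motion is done:
- manip.move_to(position, orientation): joint-space move of the TCP to a pose.
- manip.servo_line(position, orientation=None, rate=0.15): straight line of the TCP; orientation=None keeps the orientation; rate is the mean speed in m/s.
- manip.set_joints(angles): joint-space move.
- manip.command_gripper(opening, f_grip=None): finger opening in m; f_grip is the grip in N (None keeps the last); returns when the fingers have stopped.
- manip.hold(seconds).
- manip.solve_ik(position, orientation): joint angles nearest the present ones, or None.
- manip.camera(name): name is "scene" or "top" or "wrist"; returns a dict with "image" (384x512x3 uint8, red, green, blue), "fx", "fy", "cx", "cy" (pixels), "k1" (the pictures are not rectified: a ray, as slopes to the right and down, at radius r is drawn at 1 + k1 r^2 times it, then the intrinsics apply), "cam_to_world" (4x4, takes a point from camera to world coordinates); the wrist camera has in their place "mount" (4x4, takes a point from camera to tool coordinates, whose origin is the TCP and whose axes are the tool frame's). Camera axes: x right, y down, z forward; pixel columns grow to the right and rows downward; lengths in m; the calibration is good to about 2 mm. A picture is of the moment at which its call begins: read the wrist's pose just before it. There is no depth.
A pose or a line that the arm cannot do raises manip.IKError and nothing moves.
- manip.sign_off(): hands the job in, once; it reports no verdict.
Readings, each from a call of its own:
- manip.get_time(): time.
- manip.get_joint_positions(): joint angles.
- manip.get_joint_vel(): joint speeds.
- manip.get_tau(): joint torques, N m.
- manip.get_position(): TCP position.
- manip.get_ee_rot(): TCP orientation.
- manip.get_contact_force(): force on the tool from outside, world axes, zero at the start.
- manip.get_torque(): the same for the moment, N m.
- manip.get_width(): finger opening in m.
Only numpy, scipy, OpenCV 4.12 (cv2) and the standard library are available. Lean on these libraries where they do the work, as an engineer would, in place of code of your own. Each camera call takes 0.05 s, during which the arm holds its last target.

## Working session

There is one attempt and no reset: what is moved stays moved. The work goes in short steps, each a Python script; the robot and the scene stay as the last script left them, time stands still between calls to the robot, and variables do not carry over. Pictures are saved under pics/ and viewed, and the job is handed in when it is done.

```bash
mkdir -p pics; cat > h.py <<'E'
import numpy as np, cv2
from scipy.spatial.transform import Rotation as R
from rig import manip
def snap(n,f):
    c=manip.camera(n); cv2.imwrite('pics/'+f+'.png',cv2.cvtColor(c['image'],cv2.COLOR_RGB2BGR))
    d={k:(np.array(v)) for k,v in c.items()}; np.savez('pics/'+f+'.npz',**d); return c
E
python3 - <<'E'
from h import *
for n in ['scene','top','wrist']:
    c=snap(n,n+'0')
    print(n,{k:np.round(np.array(v),4).tolist() for k,v in c.items() if k!='image'})
print(manip.get_time(),manip.get_position(),manip.get_ee_rot())
E
```

```text
scene {'fx': 372.4698, 'fy': 372.4698, 'cx': 255.353, 'cy': 196.5087, 'k1': -0.0864, 'cam_to_world': [[0.8335, -0.2261, 0.5041, -0.0387], [-0.5523, -0.365, 0.7495, -0.9886], [0.0145, -0.9031, -0.4291, 0.6098], [0.0, 0.0, 0.0, 1.0]]}
top {'fx': 473.179, 'fy': 473.179, 'cx': 255.7636, 'cy': 198.0314, 'k1': 0.0059, 'cam_to_world': [[-0.0232, -0.9884, 0.15, 0.3236], [-0.9997, 0.0241, 0.004, -0.1279], [-0.0076, -0.1499, -0.9887, 1.5169], [0.0, 0.0, 0.0, 1.0]]}
wrist {'fx': 277.2528, 'fy': 277.2528, 'cx': 256.7403, 'cy': 189.6226, 'k1': -0.0516, 'mount': [[-0.0007, -0.3111, 0.9504, -0.1219], [1.0, -0.0002, 0.0007, 0.0005], [-0.0001, 0.9504, 0.3111, -0.0795], [0.0, 0.0, 0.0, 1.0]]}
0.15 [0.25738503 0.56912372 0.25273552] [ 0.33230659  1.54527863 -0.33406119]
```

View pics/scene0.png

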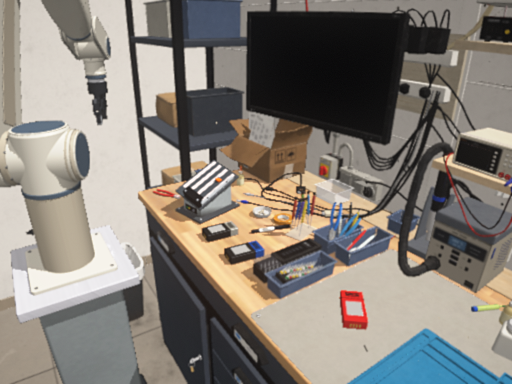

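View pics/top0.png

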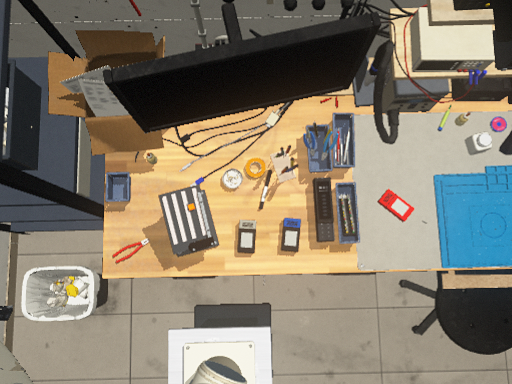

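View pics/wrist0.png

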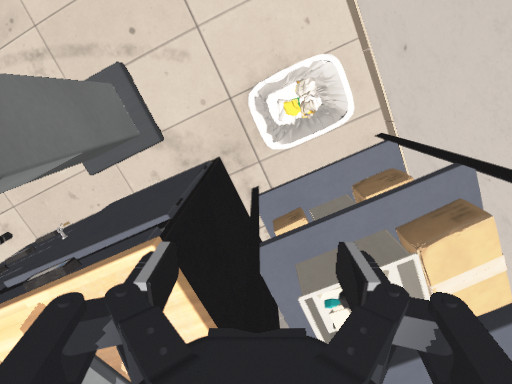

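```bash
python3 - <<'E'
import cv2
i=cv2.imread('pics/top0.png')
cv2.imwrite('pics/t1.png',cv2.resize(i[170:270,140:320],None,fx=4.4,fy=4.4,interpolation=cv2.INTER_CUBIC))
i=cv2.imread('pics/scene0.png')
cv2.imwrite('pics/s1.png',cv2.resize(i[150:280,150:310],None,fx=4.6,fy=4.6,interpolation=cv2.INTER_CUBIC))
E
```

```text
(no output)
```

View pics/t1.png

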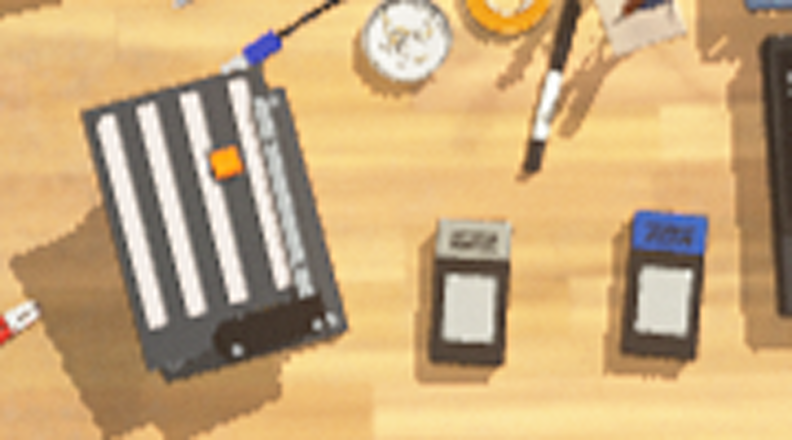

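View pics/s1.png

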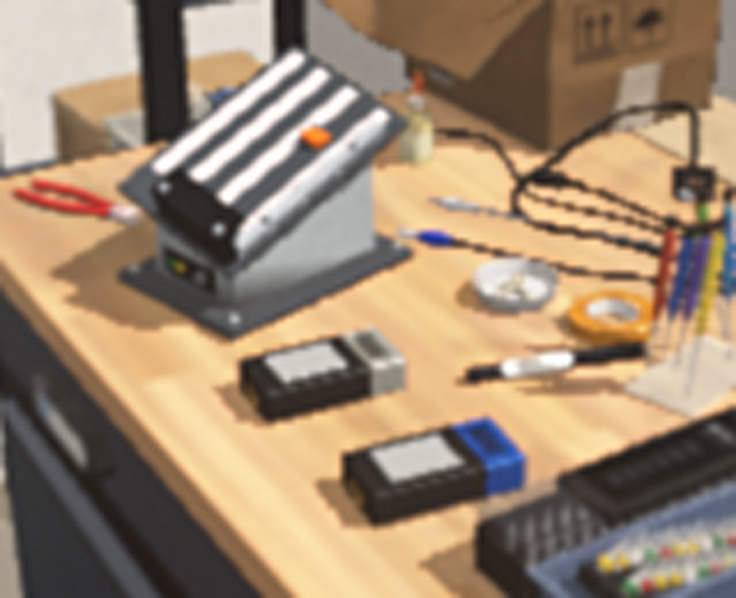

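```bash
cat >> h.py <<'E'
def ray(c,px,T=None):
    K=np.array([[c['fx'],0,c['cx']],[0,c['fy'],c['cy']],[0,0,1.]],float)
    p=np.asarray(px,float).reshape(-1,2)
    s=(p-[float(c['cx']),float(c['cy'])])/[float(c['fx']),float(c['fy'])]
    u=s.copy()
    for _ in range(30): u=s/(1+float(c['k1'])*(u**2).sum(1,keepdims=True))
    T=np.array(c['cam_to_world']) if T is None else T
    d=np.c_[u,np.ones(len(u))]@T[:3,:3].T
    return T[:3,3],d/np.linalg.norm(d,axis=1,keepdims=True)
def onz(c,px,z,T=None):
    o,d=ray(c,px,T); return o+d*((z-o[2])/d[:,2])[:,None]
def tri(rays):
    A=np.zeros((3,3));b=np.zeros(3)
    for o,d in rays:
        P=np.eye(3)-np.outer(d,d);A+=P;b+=P@o
    p=np.linalg.solve(A,b)
    return p,[np.linalg.norm((np.eye(3)-np.outer(d,d))@(p-o)) for o,d in rays]
def wsnap(f):
    p=np.array(manip.get_position());r=np.array(manip.get_ee_rot())
    T=np.eye(4);T[:3,:3]=R.from_rotvec(r).as_matrix();T[:3,3]=p
    c=manip.camera('wrist');cv2.imwrite('pics/'+f+'.png',cv2.cvtColor(c['image'],cv2.COLOR_RGB2BGR))
    W=T@np.array(c['mount']);d={k:np.array(v) for k,v in c.items()};d['cam_to_world']=W
    np.savez('pics/'+f+'.npz',**d);return d
def down(yaw):  # tool x down; tool y (jaw) at angle yaw+90 => along pack y for pack yaw; tool z = x cross y
    y=np.array([-np.sin(yaw),np.cos(yaw),0]);x=np.array([0,0,-1.]);z=np.cross(x,y)
    return np.c_[x,y,z]
E
python3 - <<'E'
from h import *
c=np.load('pics/top0.npz')
cr=np.array([[662,290],[672,235],[470,292],[82,112],[282,88],[347,328],[165,380],[228,163],[405,40]])/4.4+[140,170]
print(onz(c,cr,.026).round(3).tolist()); print(onz(c,cr,.08).round(3).tolist())
print(R.from_rotvec(manip.get_ee_rot()).as_matrix().round(2))
M=down(0);print(M)
for y in (0,.2,np.pi,np.pi+.2):
  for p in ([.4,-.2,.3],[.4,0.05,.35]):
    q=manip.solve_ik(p,R.from_matrix(down(y)).as_rotvec());print(y,p,None if q is None else np.round(q,2))
E
```

```text
[[0.427, -0.228, 0.026], [0.466, -0.237, 0.026], [0.428, -0.091, 0.026], [0.566, 0.188, 0.026], [0.58, 0.043, 0.026], [0.405, -0.002, 0.026], [0.371, 0.127, 0.026], [0.526, 0.082, 0.026], [0.613, -0.047, 0.026]]
[[0.423, -0.225, 0.08], [0.461, -0.233, 0.08], [0.425, -0.092, 0.08], [0.557, 0.177, 0.08], [0.571, 0.037, 0.08], [0.402, -0.007, 0.08], [0.369, 0.118, 0.08], [0.518, 0.075, 0.08], [0.603, -0.05, 0.08]]
[[-0.    0.41  0.91]
 [-0.    0.91 -0.41]
 [-1.   -0.   -0.  ]]
[[ 0. -0.  1.]
 [ 0.  1.  0.]
 [-1.  0.  0.]]
0 [0.4, -0.2, 0.3] [-0.49  0.1   1.96  0.    1.09 -2.06]
0 [0.4, 0.05, 0.35] [ 0.09 -0.04  1.98 -0.    1.2  -1.48]
0.2 [0.4, -0.2, 0.3] [-0.49  0.1   1.96 -0.    1.09 -2.26]
0.2 [0.4, 0.05, 0.35] [ 0.09 -0.04  1.98 -0.    1.2  -1.68]
3.141592653589793 [0.4, -0.2, 0.3] [-0.49  0.1   1.96 -0.    1.09  1.08]
3.141592653589793 [0.4, 0.05, 0.35] [ 0.09 -0.04  1.98  0.    1.2   1.67]
3.3415926535897933 [0.4, -0.2, 0.3] [-0.49  0.1   1.96 -0.    1.09  0.88]
3.3415926535897933 [0.4, 0.05, 0.35] [ 0.09 -0.04  1.98 -0.    1.2   1.47]
```

```bash
cat >> h.py <<'E'
def bedR(yaw):
    # ex elev 22, ey elev 16, orthonormal; yaw = heading of ex
    ex=np.array([np.cos(yaw)*np.cos(np.radians(22)),np.sin(yaw)*np.cos(np.radians(22)),np.sin(np.radians(22))])
    # ey = a*n + b*ex_h + c*z
    h=np.array([np.cos(yaw),np.sin(yaw),0]);n=np.array([-np.sin(yaw),np.cos(yaw),0])
    c=np.sin(np.radians(16));b=-c*np.tan(np.radians(22));a=np.sqrt(1-b*b-c*c)
    ey=a*n+b*h+c*np.array([0,0,1]);return np.c_[ex,ey,np.cross(ex,ey)]
def tool_on(B,flip=False): # tool x=-bed z, tool y = bed y (or -)
    s=-1 if flip else 1
    x=-B[:,2];y=s*B[:,1];return np.c_[x,y,np.cross(x,y)]
E
python3 - <<'E'
from h import *
B=bedR(.22);o=np.array([.4,.02,.06]);print(B.round(3))
for f in (0,1):
  for b in ([.08,.05,.026],[.08,.05,.15],[.08,.1,.15],[.13,.027,.036],[.13,.027,.1]):
    q=manip.solve_ik(o+B@b,R.from_matrix(tool_on(B,f)).as_rotvec());print(f,b,None if q is None else np.round(q,2))
E
```

```text
[[ 0.905 -0.317 -0.284]
 [ 0.202  0.907 -0.368]
 [ 0.375  0.276  0.885]]
0 [0.08, 0.05, 0.026] None
0 [0.08, 0.05, 0.15] None
0 [0.08, 0.1, 0.15] [-0.13  0.01  2.28  0.67  0.71 -2.47]
0 [0.13, 0.027, 0.036] None
0 [0.13, 0.027, 0.1] None
1 [0.08, 0.05, 0.026] [-0.11  0.38  2.27  1.08  0.47  0.2 ]
1 [0.08, 0.05, 0.15] [-0.26  0.08  2.25  0.69  0.74  0.53]
1 [0.08, 0.1, 0.15] [-0.13  0.01  2.28  0.67  0.71  0.67]
1 [0.13, 0.027, 0.036] [-0.14  0.38  2.15  0.9   0.54  0.39]
1 [0.13, 0.027, 0.1] [-0.2   0.24  2.15  0.74  0.66  0.51]
```

```bash
python3 - <<'E'
from h import *
rv=R.from_matrix(down(np.pi)).as_rotvec()
manip.move_to([.42,.13,.30],rv); wsnap('w1')
manip.move_to([.46,-.02,.28],rv); wsnap('w2')
manip.move_to([.40,-.2,.18],rv); wsnap('w3')
print(manip.get_time())
E
python3 - <<'E'
import cv2,numpy as np
for n in '123':
    i=cv2.imread(f'pics/w{n}.png');cv2.imwrite(f'pics/w{n}b.png',cv2.resize(i,None,fx=1.55,fy=1.55,interpolation=cv2.INTER_CUBIC))
E
```

```text
3.5583
```

View pics/w1b.png

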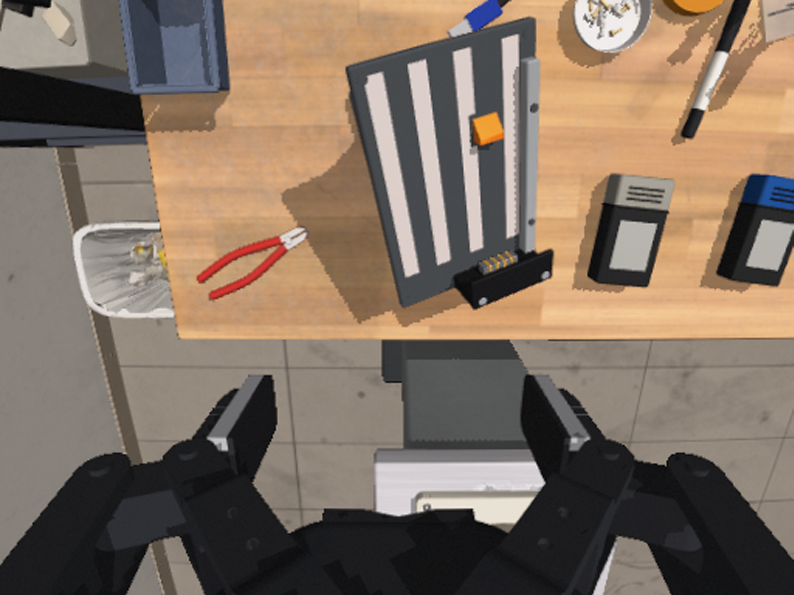

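View pics/w2b.png

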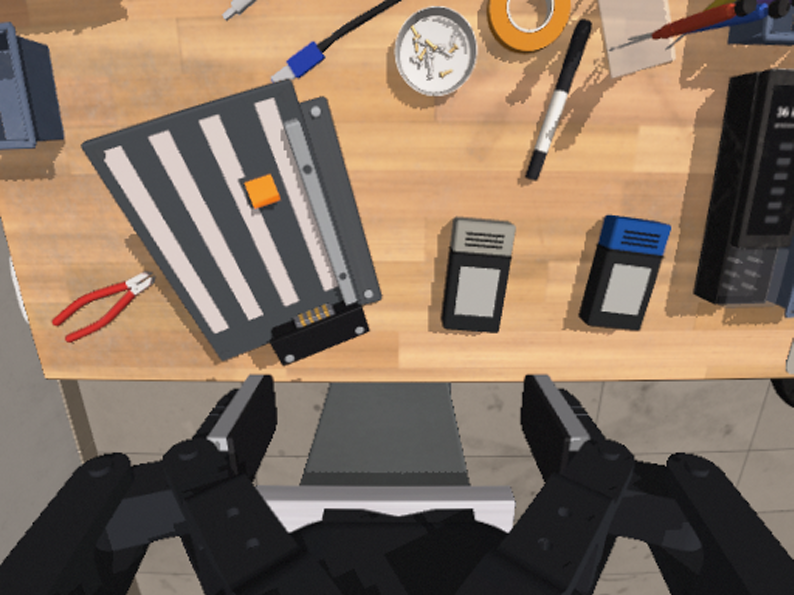

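View pics/w3b.png

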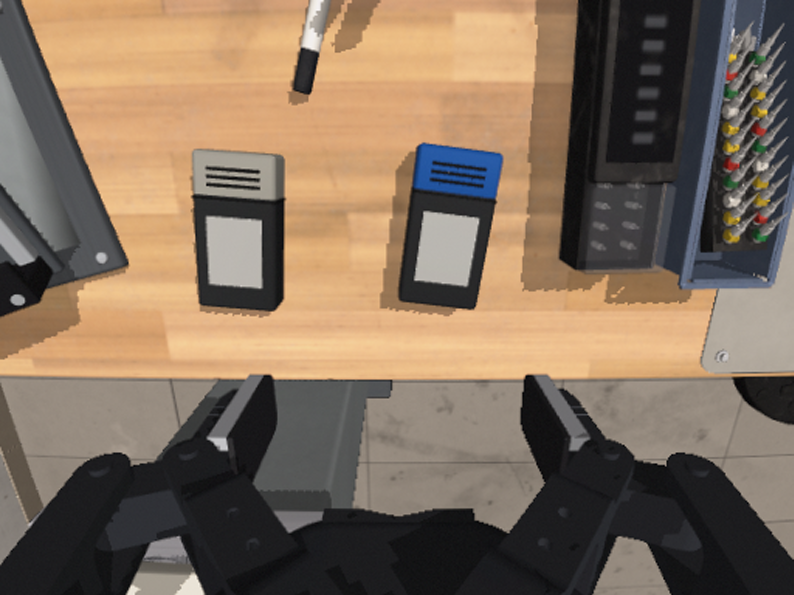

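```bash
python3 - <<'E'
import cv2,numpy as np
i=cv2.imread('pics/w3.png')
cv2.imwrite('pics/c3.png',cv2.resize(i[85:205,250:330],None,fx=5,fy=5,interpolation=cv2.INTER_CUBIC))
i=cv2.imread('pics/w1.png')
cv2.imwrite('pics/c1.png',cv2.resize(i[5:205,215:365],None,fx=3,fy=3,interpolation=cv2.INTER_CUBIC))
i=cv2.imread('pics/w2.png')
cv2.imwrite('pics/c2.png',cv2.resize(i[45:240,45:255],None,fx=3,fy=3,interpolation=cv2.INTER_CUBIC))
E
```

```text
(no output)
```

View pics/c3.png

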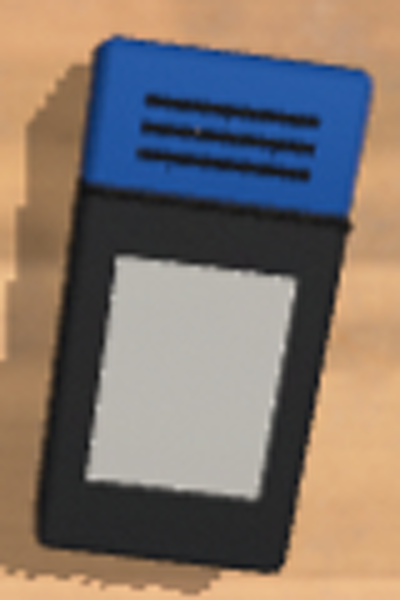

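View pics/c1.png

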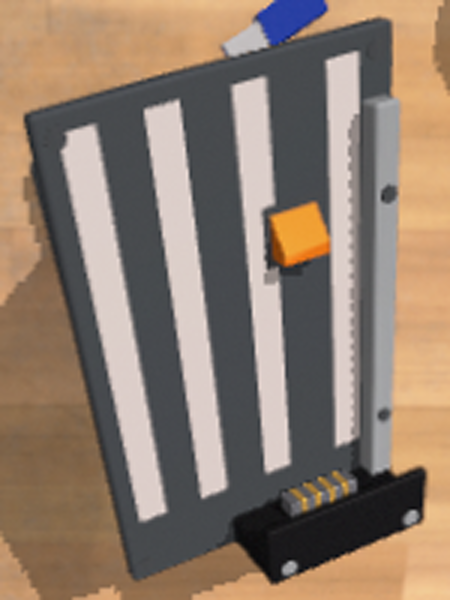

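View pics/c2.png

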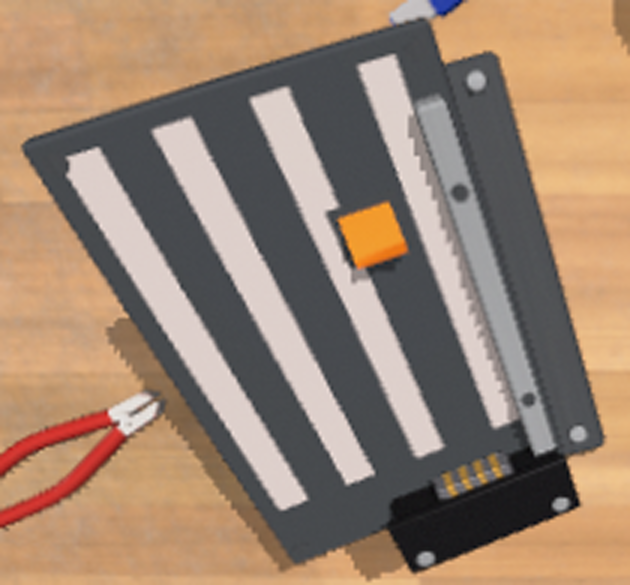

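```bash
cat > fit.py <<'E'
from h import *
from scipy.optimize import least_squares
pts={'TL':[172,112,0],'TR':[172,-14,0],'BL':[-16,112,0],'CL':[105.5,36,9],'CR':[105.5,18,9],'RU':[150,0,10]}
o1={'TL':(35,119),'TR':(388,25),'BL':(138,575),'CL':(285,254),'CR':(329,237),'RU':(365,98)}
o2={'TL':(28,148),'TR':(428,27),'BL':(296,560),'CL':(356,257),'CR':(405,240),'RU':(417,104)}
w1=np.load('pics/w1.npz');w2=np.load('pics/w2.npz')
obs=[]
for w,o,off in((w1,o1,(215,5)),(w2,o2,(45,45))):
    for k,p in o.items():
        px=(np.array(p)+.5)/3-.5+off
        a,d=ray(w,px);obs.append((k,a,d[0]))
for k in pts:
    p,r=tri([(a,d) for kk,a,d in obs if kk==k]);print(k,p.round(4),np.round(np.array(r)*1e3,1))
def res(v,sep=0):
    B=bedR(v[3]);out=[]
    for k,a,d in obs:
        p=v[:3]+B@(np.array(pts[k])/1e3);out.append((np.eye(3)-np.outer(d,d))@(p-a)*1e3)
    return np.array(out).ravel()
s=least_squares(res,[.4,.02,.06,.2],loss='soft_l1')
print(s.x.round(4))
r=res(s.x).reshape(-1,3)
for (k,_,_),e in zip(obs,r):print(k,e.round(1),round(np.linalg.norm(e),1))
E
python3 fit.py
python3 - <<'E'
from h import *
w=np.load('pics/w3.npz')
f=lambda p:onz(w,(np.array(p)+.5)/5-.5+[250,85],.026)
c=f([[97,40],[370,72],[287,572],[45,545]]);print('top corners',c.round(4).tolist())
l=f([[116,255],[296,279],[260,499],[86,481]]);print('label',l.round(4).tolist(),l.mean(0))
for q in (c,l):
    print(np.linalg.norm(q-np.roll(q,1,0),axis=1)*1e3, [np.arctan2(*(q[a]-q[b])[1::-1]) for a,b in((0,3),(1,2))],q.mean(0))
E
```

```text
TL [0.5473 0.1578 0.154 ] [0. 0.]
TR [0.5824 0.0459 0.1186] [0.3 0.3]
BL [0.3811 0.1257 0.085 ] [0.3 0.3]
CL [0.5109 0.0758 0.1171] [0.1 0.1]
CR [0.5165 0.0598 0.1131] [0.5 0.5]
RU [0.5601 0.0515 0.1172] [0.8 0.8]
[0.4266 0.0269 0.055  0.2001]
TL [1.3 2.7 0.5] 3.0
TR [3.3 0.8 0.7] 3.5
BL [-1.   0.6  0.3] 1.2
CL [-2.1  0.9 -0.2] 2.3
CR [-2.8  0.8 -0.3] 3.0
RU [-0.5 -1.4  0.3] 1.5
TL [2.  0.3 0.3] 2.1
TR [ 4.4 -0.8  0.5] 4.5
BL [-0.  -1.4 -0.6] 1.6
CL [-1.3 -1.2 -0.3] 1.8
CR [-1.1 -1.6 -0.3] 1.9
RU [0.8 0.3 0.1] 0.8
top corners [[0.4877, -0.2105, 0.026], [0.4821, -0.2628, 0.026], [0.3806, -0.2523, 0.026], [0.3866, -0.2009, 0.026]]
label [[0.4472, -0.2148, 0.026], [0.4426, -0.2507, 0.026], [0.3968, -0.2458, 0.026], [0.4007, -0.2094, 0.026]] [ 0.42181009 -0.23015355  0.026     ]
[101.49841925  52.57954337 102.0641629   51.7858747 ] [np.float64(-0.09458400016748156), np.float64(-0.1024526601000389)] [ 0.4342674  -0.23162618  0.026     ]
[46.82176492 36.22046299 46.0216545  36.58892292] [np.float64(-0.1155433590327006), np.float64(-0.10751147482090381)] [ 0.42181009 -0.23015355  0.026     ]
```

```bash
python3 - <<'E'
from h import *
rv=R.from_matrix(down(np.pi-.103)).as_rotvec()
p=np.array([.4343,-.2316])
manip.command_gripper(.074)
manip.move_to([*p,.11],rv)
manip.servo_line([*p,.045],rate=.15); manip.servo_line([*p,.027],rate=.06)
print('pre',np.round(manip.get_contact_force(),2),manip.get_position())
wsnap('g0')
manip.command_gripper(.045,f_grip=45)
print(manip.get_width(),np.round(manip.get_contact_force(),2),manip.get_position())
wsnap('g1')
print(manip.get_time())
E
python3 -c "
import cv2,numpy as np
a=[cv2.imread(f'pics/g{n}.png') for n in '01']
cv2.imwrite('pics/g.png',cv2.resize(np.hstack(a),None,fx=.78,fy=.78))"
```

```text
pre [ 0.17 -0.51 -0.03] [ 0.43406354 -0.23146005  0.02667136]
0.05281132596075585 [-0.96 -0.57  5.22] [ 0.43444144 -0.23173345  0.02738995]
5.7167
```

View pics/g.png

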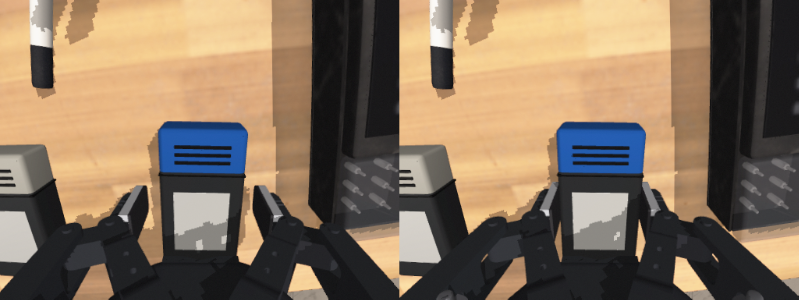

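```bash
python3 - <<'E'
import cv2
i=cv2.imread('pics/g1.png');cv2.imwrite('pics/gc.png',cv2.resize(i[140:300,190:330],None,fx=4,fy=4,interpolation=cv2.INTER_CUBIC))
E
python3 - <<'E'
from h import *
p=np.array(manip.get_position())
manip.servo_line([p[0],p[1],.06],rate=.08)
print(np.round(manip.get_contact_force(),2),manip.get_width())
manip.servo_line([p[0],p[1],.2],rate=.25)
o=np.array([.4266,.0269,.055]);B=bedR(.20)
rv=R.from_matrix(tool_on(B,1)).as_rotvec()
manip.move_to(o+B@[.150,.075,.15],rv)
manip.hold(.2)
print(np.round(manip.get_contact_force(),2),manip.get_position(),manip.get_ee_rot()-rv,manip.get_width())
wsnap('d1');snap('scene','d1s');print(manip.get_time())
E
python3 -c "
import cv2
i=cv2.imread('pics/d1.png');cv2.imwrite('pics/d1b.png',cv2.resize(i,None,fx=1.55,fy=1.55,interpolation=2))
i=cv2.imread('pics/d1s.png');cv2.imwrite('pics/d1sb.png',cv2.resize(i[80:280,100:340],None,fx=3,fy=3,interpolation=2))"
```

```text
[ 0.57 -0.7  -3.65] 0.052915259784747995
[-0.18  1.31 -3.82] [0.49692674 0.06798535 0.26435613] [0.00051133 0.00182179 0.00039444] 0.0528303697170232
8.4917
```

View pics/gc.png

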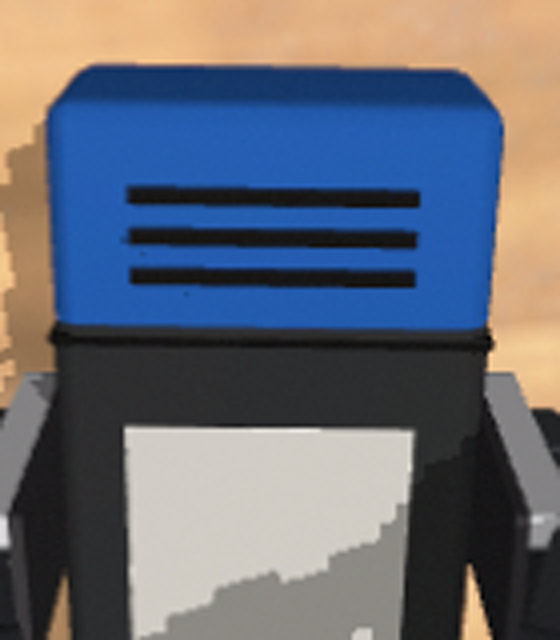

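View pics/d1b.png

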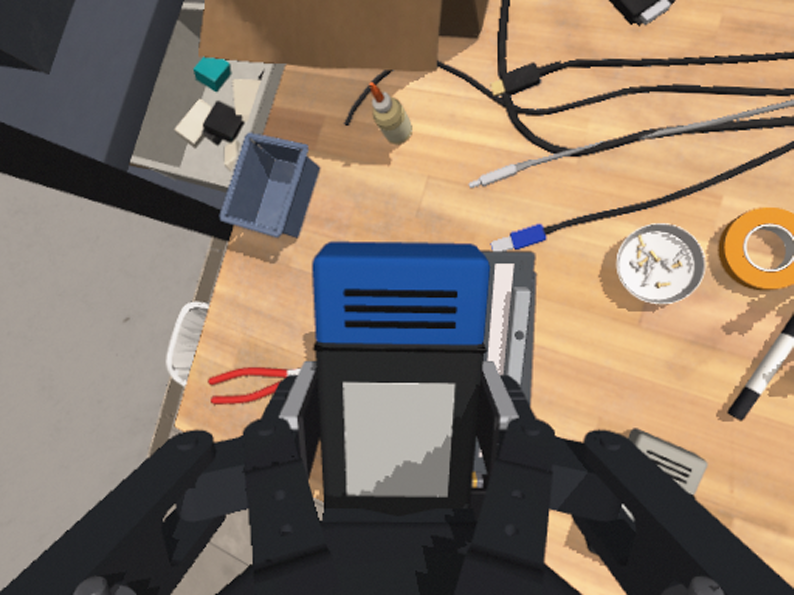

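View pics/d1sb.png

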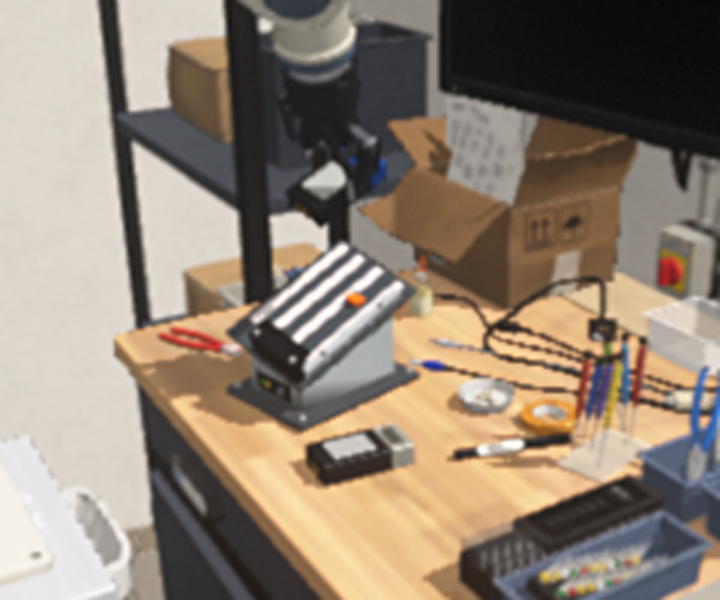

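```bash
python3 - <<'E'
import cv2,numpy as np
a=cv2.imread('pics/w1.png')[0:100,295:365];b=cv2.imread('pics/w2.png')[45:145,140:210]
cv2.imwrite('pics/z.png',np.hstack([cv2.resize(x,None,fx=5.6,fy=5.6,interpolation=cv2.INTER_NEAREST) for x in(a,b)]))
E
python3 - <<'E'
from h import *
w=np.load('pics/g1.npz')
p=onz(w,[[275/4+190,105/4+140],[275/4+190,330/4+140]],.026);print(p)
print(((p-np.array([.43444,-.23173,.0274]))@down(np.pi-.103)).round(4))
E
```

```text
[[ 0.48512367 -0.23743959  0.026     ]
 [ 0.45723491 -0.23461818  0.026     ]]
[[ 0.0014  0.0005 -0.051 ]
 [ 0.0014  0.0005 -0.023 ]]
```

View pics/z.png

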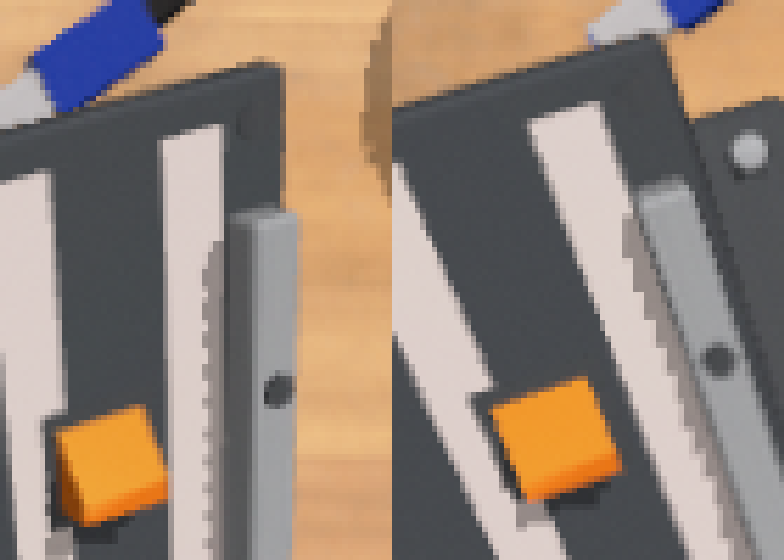

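```bash
python3 - <<'E'
s=open('fit.py').read()
s=s.replace("'RU':[150,0,10]","'RU':[150,0,0]")
z=lambda x,y,ox,oy,cx,cy:(round(((x/5.6+ox)-cx)*3,1),round(((y/5.6+oy)-cy)*3,1))
a=lambda x,y:z(x,y,295,0,215,5)
b=lambda x,y:z(x-392,y,140,45,45,45)
s=s.replace("'CL':(285,254),'CR':(329,237),'RU':(365,98)",f"'CL':{a(87,526)},'CR':{a(169,499)},'RU':{a(231,216)}")
s=s.replace("'CL':(356,257),'CR':(405,240),'RU':(417,104)",f"'CL':{b(528,502)},'CR':{b(622,469)},'RU':{b(638,204)}")
s=s.replace("p=v[:3]+B@(np.array(pts[k])/1e3)","p=v[:3]+B@(np.array(pts[k])/1e3)")
open('fit.py','w').write(s)
E
python3 fit.py
```

```text
TL [0.5473 0.1578 0.154 ] [0. 0.]
TR [0.5824 0.0459 0.1186] [0.3 0.3]
BL [0.3811 0.1257 0.085 ] [0.3 0.3]
CL [0.5068 0.0752 0.1179] [0.1 0.1]
CR [0.512  0.0589 0.1125] [0.1 0.1]
RU [0.5589 0.0517 0.1173] [1.2 1.2]
[0.4234 0.0271 0.0561 0.1871]
TL [0.2 1.5 0.2] 1.5
TR [ 0.8 -1.3  0.6] 1.7
BL [-2.9  1.4  1. ] 3.4
CL [-0.3  0.7 -0.1] 0.8
CR [-0.3  0.6 -0.2] 0.7
RU [-0.8  2.1 -0.7] 2.4
TL [ 0.7 -0.1 -0. ] 0.7
TR [ 1.8 -2.3 -0.3] 2.9
BL [-1.8 -0.6  0.6] 2.0
CL [ 0.2 -1.4 -0.5] 1.5
CR [-0.  -1.3 -0.4] 1.4
RU [2.  0.3 0.2] 2.0
```

```bash
cat >> h.py <<'E'
O=np.array([.4234,.0271,.0561]);B=bedR(.187);RV=R.from_matrix(tool_on(B,1)).as_rotvec()
def bed(p): return O+B@np.array(p)
def tcpbed(): return B.T@(np.array(manip.get_position())-O)
def fbed(): return B.T@np.array(manip.get_contact_force())
E
python3 - <<'E'
from h import *
manip.move_to(bed([.085,.055,.10]),RV)
manip.servo_line(bed([.083,.051,.0394]),RV,rate=.15)
manip.hold(.2)
print(tcpbed().round(4),fbed().round(2))
wsnap('e1');snap('scene','e1s');print(manip.get_time())
E
python3 -c "
import cv2
i=cv2.imread('pics/e1.png');cv2.imwrite('pics/e1b.png',cv2.resize(i,None,fx=1.55,fy=1.55,interpolation=2))
i=cv2.imread('pics/e1s.png');cv2.imwrite('pics/e1sb.png',cv2.resize(i[120:240,150:270],None,fx=5,fy=5,interpolation=2))"
```

```text
[0.0839 0.0509 0.0402] [-1.47 -0.96 -3.12]
9.7833
```

View pics/e1b.png

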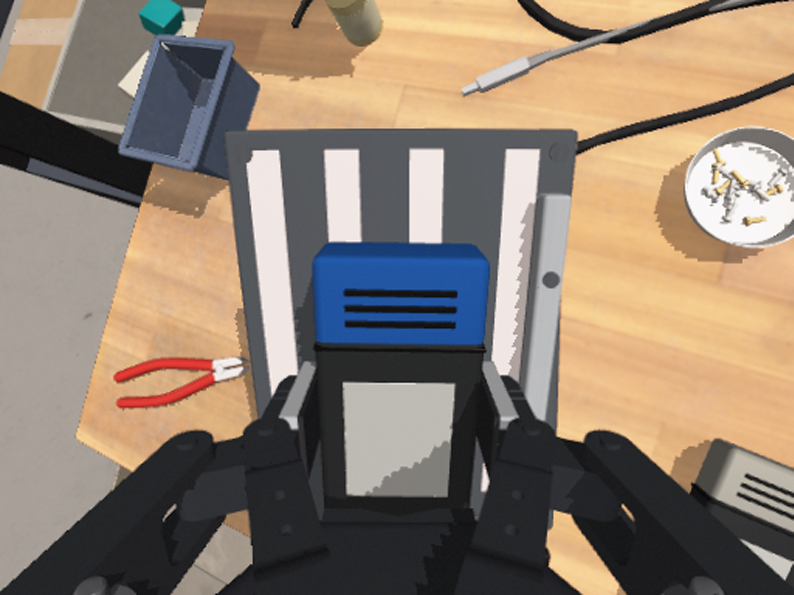

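View pics/e1sb.png

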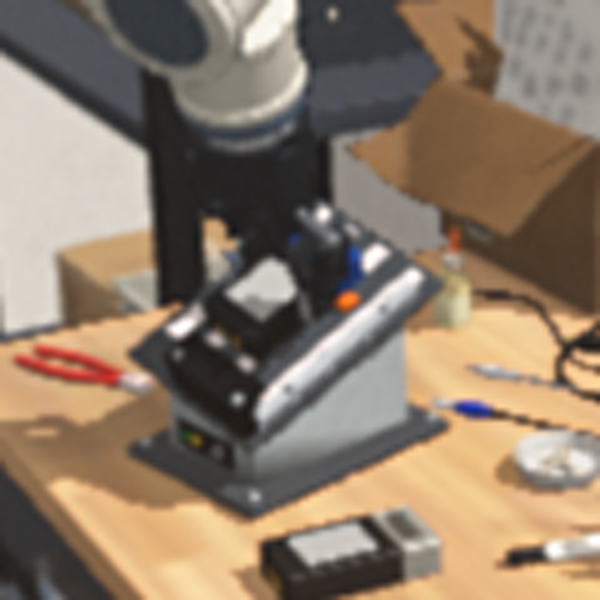

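```bash
python3 - <<'E'
from h import *
w=np.load('pics/e1.npz')
for n,p,z in (('TL',(229,133),0),('TR',(576,133),0),('RU',(540,197),0),('RUtop',(543,194),.01),('rail',(526,400),.0)):
    o,d=ray(w,np.array(p)/1.55); o=B.T@(o-O);d=B.T@d[0];print(n,(o+d*(z-o[2])/d[2]).round(4))
E
```

```text
TL [0.1723 0.1121 0.    ]
TR [ 0.1725 -0.0123  0.    ]
RU [ 0.1497 -0.0013  0.    ]
RUtop [0.1517 0.001  0.01  ]
rail [ 0.0634 -0.0041  0.    ]
```

```bash
python3 - <<'E'
from h import *
f0=fbed();z=.0374
while z>.020:
    z-=.001
    manip.servo_line(bed([.083,.051,z]),RV,rate=.03)
    f=fbed()-f0;print(round(z,4),tcpbed().round(4),f.round(2))
    if f[2]>4 or np.linalg.norm(f)>12: break
manip.hold(.15)
print(tcpbed().round(4),(fbed()-f0).round(2),manip.get_width(),manip.get_time())
wsnap('e2')
E
python3 -c "
import cv2
i=cv2.imread('pics/e2.png');cv2.imwrite('pics/e2b.png',cv2.resize(i,None,fx=1.55,fy=1.55,interpolation=2))"
```

```text
0.0364 [0.083  0.051  0.0364] [-0.55  0.2  -0.82]
0.0354 [0.0829 0.051  0.0353] [0.82 0.7  0.37]
0.0344 [0.083  0.051  0.0344] [ 0.01 -0.34  0.45]
0.0334 [0.083  0.051  0.0333] [-0.02  0.41  0.63]
0.0324 [0.083  0.051  0.0323] [-0.24 -1.4  -0.44]
0.0314 [0.083  0.051  0.0313] [0.34 0.52 0.18]
0.0304 [0.083  0.051  0.0304] [ 0.5  -0.56 -0.22]
0.0294 [0.0831 0.051  0.0296] [-0.16  0.16  6.69]
[0.083  0.051  0.0295] [-0.52 -0.31  7.67] 0.052818233445771266 11.9333
```

View pics/e2b.png

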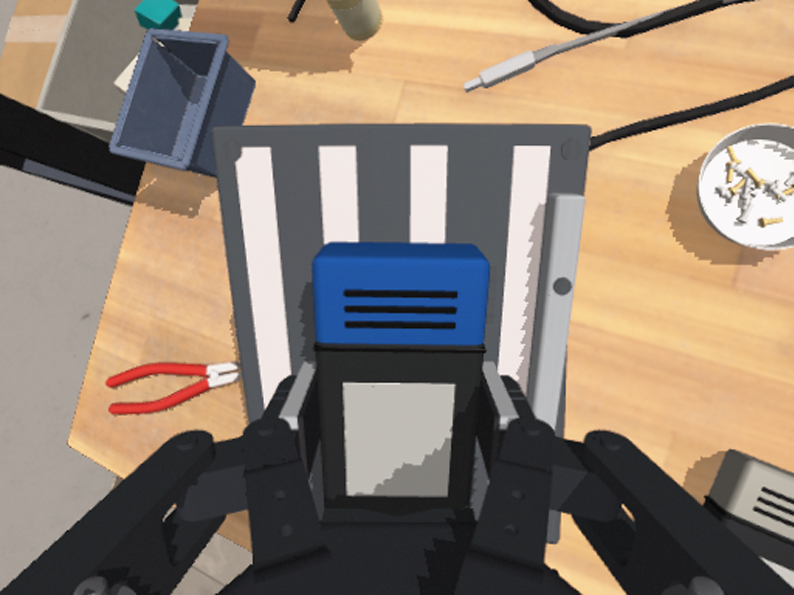

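```bash
python3 - <<'E'
from h import *
manip.servo_line(bed([.083,.051,.0289]),RV,rate=.02);manip.hold(.15)
print(tcpbed().round(4),fbed().round(2))
manip.command_gripper(.068)
print(manip.get_width(),fbed().round(2),manip.get_time())
manip.servo_line(bed([.085,.052,.075]),RV,rate=.15)
print(fbed().round(2))
manip.servo_line(bed([.11,.05,.12]),RV,rate=.25)
manip.hold(.3);print(manip.get_time(),fbed().round(2))
wsnap('f1');snap('scene','f1s');snap('top','f1t')
E
python3 -c "
import cv2
i=cv2.imread('pics/f1.png');cv2.imwrite('pics/f1b.png',cv2.resize(i,None,fx=1.55,fy=1.55,interpolation=2))
i=cv2.imread('pics/f1s.png');cv2.imwrite('pics/f1sb.png',cv2.resize(i[120:240,150:270],None,fx=5,fy=5,interpolation=2))"
```

```text
[0.083  0.051  0.0295] [-4.13 -1.01 17.21]
0.06794448824879137 [ 1.47 -1.36  0.04] 12.6833
[-0.37  0.11  0.14]
13.8 [-0.02 -0.39 -0.36]
```

View pics/f1b.png

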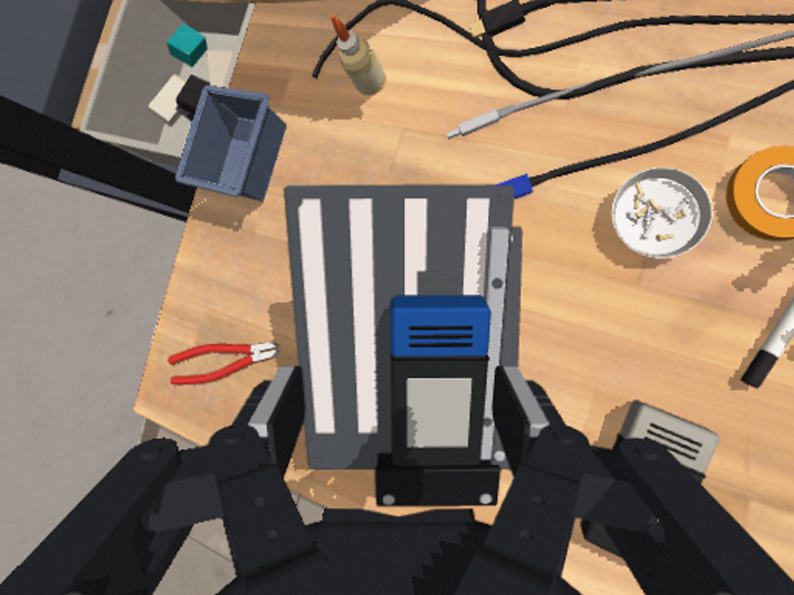

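View pics/f1sb.png

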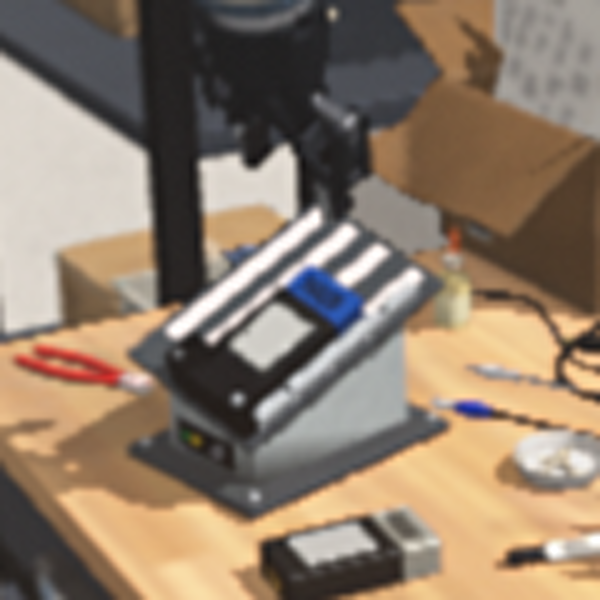

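```bash
python3 - <<'E'
from h import *
w=np.load('pics/f1.npz')
for n,p,z in (('capend',(440,311),.026),('capL',(391,320),.026),('capR',(490,320),.026),('TL',(287,188),0),('TR',(513,188),0)):
    o,d=ray(w,np.array(p)/1.55); o=B.T@(o-O);d=B.T@d[0];print(n,(o+d*(z-o[2])/d[2]).round(4))
manip.command_gripper(0.0)
print(manip.get_width())
manip.move_to(bed([.137,.027,.075]),RV)
manip.servo_line(bed([.137,.027,.0365]),rate=.1)
manip.hold(.1);print(tcpbed().round(4),fbed().round(2),manip.get_time())
wsnap('p1');snap('scene','p1s')
E
python3 -c "
import cv2
i=cv2.imread('pics/p1.png');cv2.imwrite('pics/p1b.png',cv2.resize(i,None,fx=1.55,fy=1.55,interpolation=2))
i=cv2.imread('pics/p1s.png');cv2.imwrite('pics/p1sb.png',cv2.resize(i[120:240,150:270],None,fx=5,fy=5,interpolation=2))"
```

```text
capend [0.1098 0.0286 0.026 ]
capL [0.1047 0.0547 0.026 ]
capR [0.1047 0.0015 0.026 ]
TL [0.172  0.1118 0.    ]
TR [ 0.172  -0.0121  0.    ]
-0.00014683761488412908
[0.1373 0.0271 0.0372] [ 1.03 -0.07  0.37] 15.575
```

View pics/p1b.png

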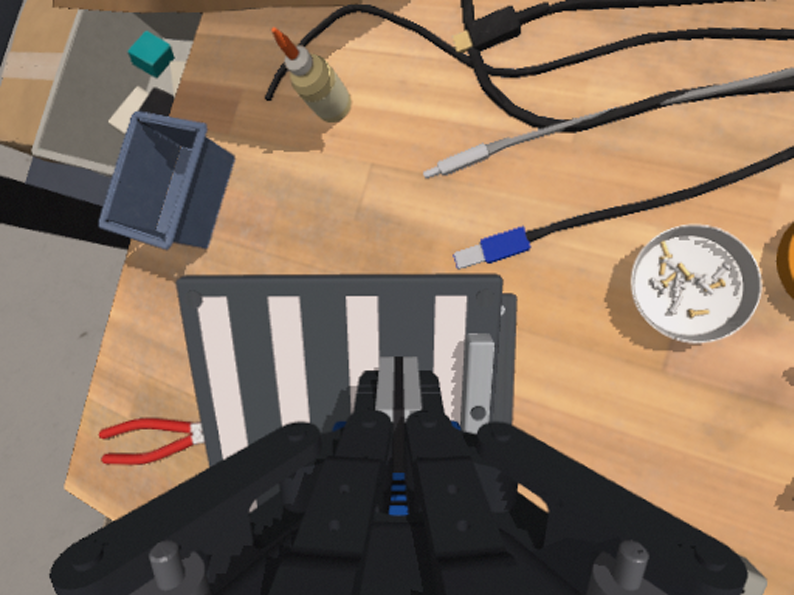

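View pics/p1sb.png

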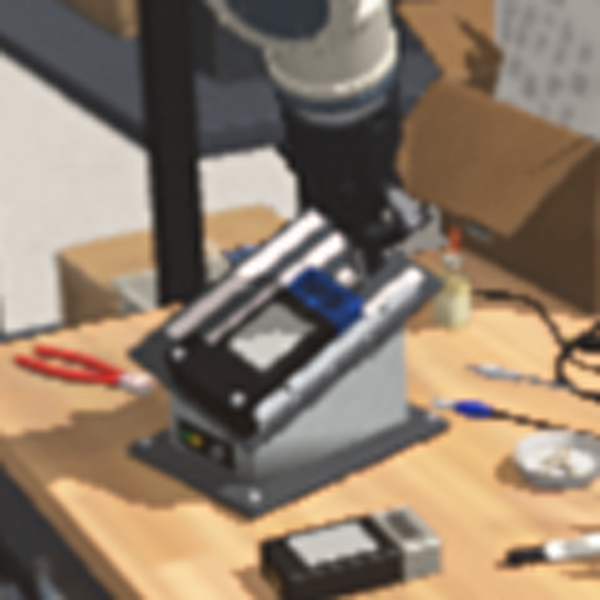

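```bash
python3 - <<'E'
from h import *
def F():
    a=[]
    for _ in range(4): a.append(fbed()); manip.hold(.02)
    return np.mean(a,0)
f0=F();x=.137;c=None
manip.servo_line(bed([.127,.027,.0365]),rate=.05);x=.127
while x>.110:
    x-=.001 if c is None else .0005
    manip.servo_line(bed([x,.027,.0365]),rate=.02)
    f=F()-f0; t=tcpbed()
    print(round(x,4),t.round(4),f.round(2))
    if c is None and abs(f[0])>2.5: c=t[0]
    if f[0]>9 or np.linalg.norm(f)>13 or (c and c-t[0]>.0035): break
print(c,manip.get_time())
E
```

```text
0.126 [0.1262 0.027  0.0365] [0.46 0.25 0.27]
0.125 [0.125  0.027  0.0365] [ 0.61 -0.15 -0.11]
0.124 [0.124  0.027  0.0365] [-0.29 -0.11  0.19]
0.123 [0.123  0.027  0.0365] [0.17 0.21 0.24]
0.122 [0.1226 0.0269 0.0366] [ 2.67  1.19 -0.75]
0.1215 [0.1224 0.0269 0.0367] [ 5.32  1.44 -0.14]
0.121 [0.1221 0.0269 0.0367] [ 5.55  2.09 -0.52]
0.1205 [0.1217 0.0269 0.0368] [5.78 2.07 0.01]
0.12 [0.1213 0.0269 0.0368] [5.91 2.16 0.16]
0.1195 [0.1209 0.0269 0.0368] [6.38 2.12 0.53]
0.119 [0.1206 0.0268 0.0368] [6.88 2.18 0.36]
0.1185 [0.1202 0.0269 0.0368] [ 6.79  2.42 -0.03]
0.118 [0.1198 0.0269 0.0369] [7.58 2.39 0.16]
0.1175 [0.1194 0.0269 0.0369] [7.9  3.09 0.53]
0.117 [0.1191 0.0268 0.0369] [ 7.82  2.99 -0.02]
0.12255937682301696 20.8417
```

```bash
python3 - <<'E'
from h import *
def F():
    a=[]
    for _ in range(4): a.append(fbed()); manip.hold(.02)
    return np.mean(a,0)
f0=0;x=.117
while x>.110:
    x-=.0004
    manip.servo_line(bed([x,.027,.0365]),rate=.02)
    f=F(); t=tcpbed()
    print(round(x,4),t.round(4),f.round(2))
    if f[0]>12 or t[0]<.1164: break
snap('scene','q1s');wsnap('q1');print(manip.get_time())
E
python3 -c "
import cv2
i=cv2.imread('pics/q1.png');cv2.imwrite('pics/q1b.png',cv2.resize(i[180:384,130:390],None,fx=3,fy=2.9,interpolation=2))
i=cv2.imread('pics/q1s.png');cv2.imwrite('pics/q1sb.png',cv2.resize(i[150:220,170:260],None,fx=8,fy=8,interpolation=2))"
```

```text
0.1166 [0.1188 0.0268 0.0369] [8.49 2.68 0.54]
0.1162 [0.1185 0.0268 0.0369] [ 8.6   2.64 -0.04]
0.1158 [0.1182 0.0268 0.037 ] [8.5  3.41 0.42]
0.1154 [0.1179 0.0268 0.037 ] [9.47 3.64 0.34]
0.115 [0.1176 0.0268 0.037 ] [ 9.07  3.57 -0.25]
0.1146 [0.1173 0.0268 0.037 ] [10.3   3.54  0.64]
0.1142 [0.1169 0.0268 0.037 ] [ 9.86  3.4  -0.31]
0.1138 [0.1166 0.0268 0.037 ] [10.09  3.83 -0.64]
0.1134 [0.1163 0.0268 0.037 ] [10.73  3.83 -0.33]
23.7917
```

View pics/q1sb.png

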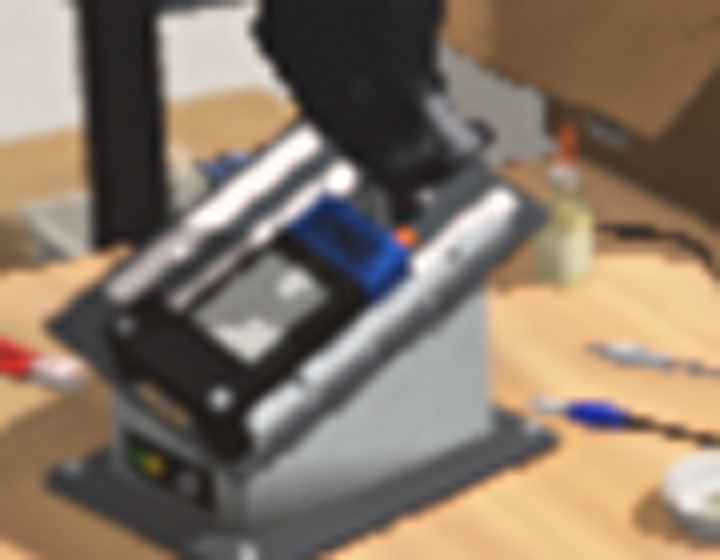

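```bash
python3 - <<'E'
from h import *
manip.hold(.2)
manip.servo_line(bed([.122,.027,.0365]),rate=.03)
print(fbed().round(2))
manip.servo_line(bed([.132,.027,.045]),rate=.08)
manip.servo_line(bed([.14,.06,.13]),rate=.2)
manip.hold(.2);print(fbed().round(2))
snap('scene','r1s');wsnap('r1');print(manip.get_time())
E
python3 -c "
import cv2
i=cv2.imread('pics/r1.png');cv2.imwrite('pics/r1b.png',cv2.resize(i[150:354,160:400],None,fx=3,fy=2.9,interpolation=2))
i=cv2.imread('pics/r1s.png');cv2.imwrite('pics/r1sb.png',cv2.resize(i[150:220,170:260],None,fx=8,fy=8,interpolation=2))"
```

```text
[-0.13 -0.7   0.96]
[-0.01  0.07  0.14]
25.65
```

View pics/r1b.png

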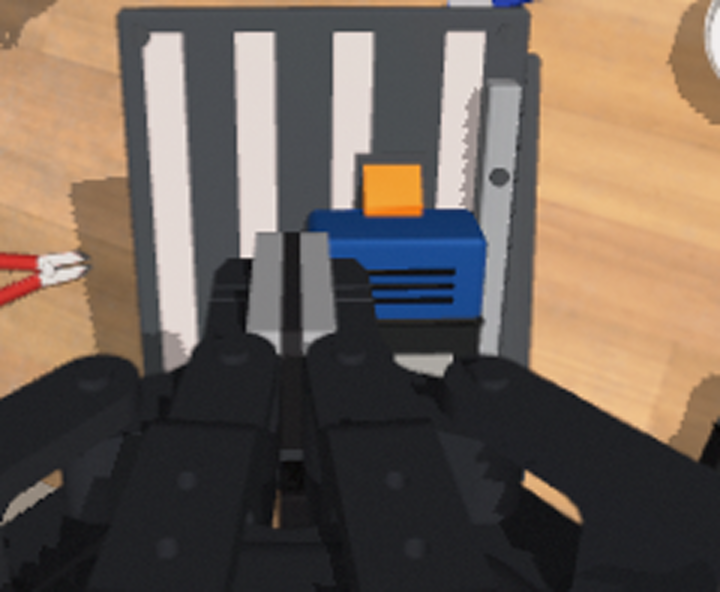

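View pics/r1sb.png

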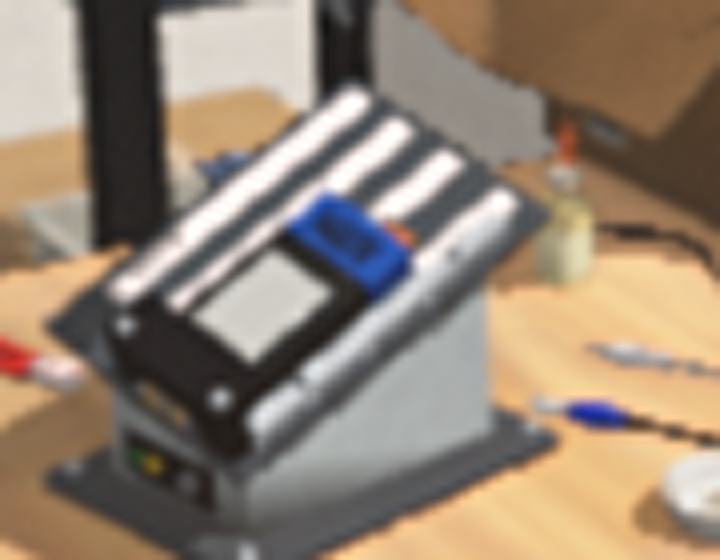

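```bash
python3 - <<'E'
from h import *
w=np.load('pics/r1.npz')
for n,p,z in (('catchL',(364,216),.009),('catchR',(423,216),.009),('catchbackL',(363,166),0),('catchbackR',(421,166),0),('capR top edge',(440,238),.026),('right flank seam',(483,318),.026),('TR',(528,11),0)):
    o,d=ray(w,np.array(p)/[3,2.9]+[160,150]); o=B.T@(o-O);d=B.T@d[0];print(n,(o+d*(z-o[2])/d[2]).round(4))
E
```

```text
catchL [0.1058 0.037  0.009 ]
catchR [0.1057 0.0181 0.009 ]
catchbackL [0.1199 0.037  0.    ]
catchbackR [0.1199 0.0182 0.    ]
capR top edge [0.1063 0.0156 0.026 ]
right flank seam [0.0776 0.0005 0.026 ]
TR [ 0.1724 -0.0121  0.    ]
```

```bash
python3 - <<'E'
from h import *
print(manip.get_time());manip.sign_off()
E
```

```text
25.65
the job is handed in; nothing more can be done
```

The blue-capped pack is latched in the dock, and I handed the job in at 25.65 s of the 58 s allowed. The sign-off gives no verdict, so this rests on my own force and camera checks.

- **Laying down:** I set the pack on the plate while still holding it, pressing with about 8 N at first and 17 N just before release. Its nose was about 31 mm from the end stop and its flank about 24 mm from the rail.
- **Slide:** After I opened the fingers it slid into the corner. The camera put its blue end at about 110 mm, where 111 mm is expected when it rests on the contacts.
- **Pressing:** I pressed it about 6 mm further with closed fingers, at most 10.7 N downhill, and the orange catch came up behind it.

In the last pictures, with the arm clear and reading about zero force:
- **Catch:** its top edge is at 105.7 mm (expected 105.5), directly behind the cap.
- **Pack:** its blue end is at about 106 mm (105.5 to 106 is expected when latched), and its flank is within about 1 mm of the rail's line.
- **Other objects:** the robot touched nothing else, and the dish, bin, side cutter and bottle show no movement. The last pictures don't show everything, so I didn't check the others at the end.

Two checks disagreed slightly:
- **Plate height:** the pack met the plate about 2 mm higher than my camera fit predicted. I lowered it by force, so this did not matter.
- **Rail line:** one rough reading of the rail's lower part was 4 mm off. The plate corners and the rail's end agreed within 2 mm, so I ignored it.

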